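# Tuck the tea-box flap under its lip

### The job

Close the bamboo tea-bag box: with a fingertip, press its green flap down flat, then push it by its white ridge away from the hinge until its free edge is tucked fully home beneath the black lip and stays shut by itself. Press gently and grasp nothing: do not pinch or lift the flap or the box, do not shove the box out of its place, and leave the other things on the ledge alone.

Things in the scene. Friction and masses are not known exactly. Their poses are not given: they have to be found in the camera images.
- tea_box: Open bamboo box of tea bags, 150 x 120 mm, walls 70 mm high, 6 mm thick, loose on the ledge on rubber feet, about 1 kg. Origin: centre of its underside; +x points from the hinge side to the lip side, +z up. It is turned at most about 0.5 rad, so +x points roughly away from the robot.
- flap (a joint): Green flap, 100 mm wide, 4 mm thick, hinge axis along the box's y. Angle in rad: 0 = flat on the box, pi/2 = upright; starts at 1.1 to 1.45, leaning a little towards the lip. A weak spring (0.07 N m/rad, rest near 1.3) raises it again if let go untucked; about 1 N at the edge folds it flat. Once tucked it rests up against the lip at about 0.04 rad.
- flap_slide (a joint): How far the flap and its hinge pin are pushed along the box's +x in the slotted hinge, in m: 0 (start; flat, its edge is 5 mm short of the lip) to 0.018 (end stop, edge 13 mm under the lip). About 2 N moves it and it stays where left. It goes under the lip only while pressed flat; folded when already pushed forward it lands on top of the lip.
- hinge_pin (a point): Middle of the hinge axis, 74 mm above the ledge (the flat flap's mid-thickness); 62 mm to -x of the box's centre at the start, moves with the slide.
- flap_edge (a point): Middle of the flap's free edge, mid-thickness, 112 mm from the hinge axis.
- ridge (a point): Top middle of the white ridge on the flap's outer face (towards the robot while it stands, upper once flat): a bar 64 mm long across the flap, 6 mm thick, centred 88 mm from the hinge axis, standing 9 mm above the face. A fingertip on the flap between hinge and ridge can push against it.
- lip (a point): Middle of the lower front edge of the black lip, a bar 120 mm wide on the box's +x wall: 55 mm to +x of the box's centre; it overhangs the opening from x = 55 to 75 mm, underside 81 mm and top 85 mm above the ledge.
- bowls: Bystander: nested stack of three white and blue ceramic bowls, 140 mm across, 100 mm high, origin at the underside centre.
- canister: Bystander: closed round aluminium tea canister, 79 mm across, 138 mm high, origin at the underside centre.
- mug: Bystander: blue ceramic mug, 76 mm across, 90 mm high, handle at its +y, origin at the underside centre.
- funnel: Bystander: yellow plastic funnel standing mouth down, 100 mm across, 100 mm high, origin at the underside centre.
- spoon: Bystander: wooden spoon lying flat, 260 mm long along its x, origin in its middle on the underside.

How it is judged (in metres and radians):
On the way, in this order (a step that is already met when the one before it is completed fails the run):
1. the flap is folded down over the box (value of joint flap below 0.2 rad), for 0.05 s.
2. its free edge is beneath the lip (value of joint flap below 0.08 rad and value of joint flap_slide above 0.012 m and x of flap_edge in the frame of tea_box above 0.06 m and z of flap_edge in the frame of tea_box below 0.081 m), for 0.1 s.
At the end, for the whole second after the job is handed in: The flap lies flat (within 0.08 rad), pushed at least 12 of its 18 mm home, with its free edge at least 5 mm beneath the lip, and stays there by itself; the box stands flat, at rest, within 50 mm of where it was, and every bystander within 30 mm of where it was (all of step 2 and velocity of joint flap below 0.1 rad/s and linear speed of tea_box below 0.02 m/s and angle between tea_box's own z axis and vertical below 0.05 rad and distance of tea_box from where it was at the start of the episode below 0.05 m and distance of each of bowls, canister, mug, funnel, spoon from where it was at the start of the episode below 0.03 m); the robot touches nothing.
It fails at once if the box is lifted or tipped up (height (world z) of tea_box above 0.015 m or angle between tea_box's own z axis and vertical above 0.2 rad).
It fails at once if the box is shoved more than 50 mm (distance of tea_box from where it was at the start of the episode above 0.05 m).
It fails at once if the flap is pinched or pressed with more than 30 N (contact force between the fingers and flap_slide above 30 N).
It fails at once if a bystander is moved by more than 30 mm or lifted (distance of any of bowls, canister, mug, funnel, spoon from where it was at the start of the episode above 0.03 m).
It fails at once if a bystander is knocked over (angle between any of bowls, canister, mug, funnel's own z axis and vertical above 0.4 rad).
It also fails if it takes over 35 s, if anything falls off the work surface, if the arm or the gripper's body presses on something with over 40 N, if the wrist force passes 120 N, or if a joint passes its speed limit or range.

### The arm

A 6-joint arm with a two-finger parallel gripper is mounted at the origin on the work surface. World frame = base frame: x ahead of the robot, y to its left, z up, the work surface at z = 0. Lengths are in mm, angles in rad, forces in N, time in s.
With the tool pointing down it reaches from about 350 to 775 mm from the base axis. Payload 7.3 kg.
Tool frame: the origin (TCP) lies at the very end of the fingers, on their centre line; the grasp point (between the pads) lies 19 mm behind it; z points along the fingers, y is the line along which they close (so a half turn about z gives the same grasp; the last joint's range is limited). The gripper opens to 92 mm and grips with 3 to 60 N. Pads are 19 mm wide; open, the fingers measure 130 mm over their backs; the gripper's body (75 mm by 190 mm) begins 47 mm behind the grasp point.
Start: joints at [-1.47, 0.342, 1.524, -0, 1.275, -0.146], TCP at [128.281, -509.109, 190.941] pointing down, gripper open.
Joint ranges: [-2.53, 2.53], [-0.77, 2.02], [0.04, 2.7], [-1, 4.14], [0.28, 2.66], [-3.11, 3.11]. Speed limits (rad/s): [2.57, 2.57, 3.14, 3.14, 3.14, 3.14].

### API

Orientations are given as [roll, pitch, yaw] about the fixed x, y, z axes, in that order (R = Rz(yaw) Ry(pitch) Rx(roll)).
In Python, from plant import get_obs, capture, close_job gives the robot as it stands. The module is installed in compiled form; this text tells all that it offers.
- The arm moves only by the shell command python3 -m handwheel 'ROWS'. ROWS is JSON, a list of rows, each a list of 3 entries, a list of its own where there are three numbers: the turn, a rotation vector about the tool's x, y, z in degrees, then the shift along the tool's x, y, z in m, then the opening, from 0 (shut) to 1 (fully open). A call has 1 to 12 rows; each row is the pose to reach, as a shift and turn from the pose commanded when the call began, along the tool's axes at that moment; what a row does not reach only later rows make up. A row lasts 1/10 s, in which the tool goes at most 50 mm and 8.59 degrees, less where a joint would pass 70% of its speed; a pose out of reach is approached as far as the arm can. A call with a gripper value outside its range is refused whole. The fingers move at their own pace and stop on an object; the grip force is fixed at half the most. Time passes only in rows, so rows that repeat a pose let the fingers close. It gives the time, the measured TCP pose, the force, the opening and the grip force at its end, in the units of the state.
- get_obs(): the state, without advancing time (a new reading comes with each control period).
- capture(name): name is "side" or "top" or "wrist"; returns a dict with "image" (384x512x3 uint8, red, green, blue), "depth" (384x512 float32, mm along the optical axis (not along the pixel's ray), 0 where there is no reading), "fx", "fy", "cx", "cy" (pixels), "camera_from_world" (4x4, takes a point from world to camera coordinates). Camera axes: x right, y down, z forward; pixel columns grow to the right and rows downward; lengths in mm; the calibration is good to about 2 mm. A picture is of the moment at which its call begins.
- close_job(): hands the job in; it is judged then, once.
The state is a dict: "time": time; "joint_positions": joint angles; "dq": joint speeds; "tau": joint torques, N m; "tool_pos": TCP position; "tcp_rot": TCP orientation; "contact_force": force on the tool from outside, world axes, zero at the start; "moment": the same for the moment, N m; "grip_width": finger opening in mm; "finger_force": force on a finger pad.
Only numpy, scipy, OpenCV 4.12 (cv2) and the standard library are available. Lean on these libraries where they do the work, as an engineer would, in place of code of your own. Each camera call takes 0.05 s, during which the arm holds its last target. There are 200 camera calls.

## Working session

There is one attempt and no reset: what is moved stays moved. The work goes in short steps, Python scripts to look and compute and a shell command to move; the robot and the scene stay as the last step left them, time stands still between calls to the robot, and variables do not carry over. Pictures are saved under pics/ and viewed, at most 10 in all, crops included, and the job is handed in when it is done.

```bash
mkdir -p pics; cat > h.py <<'E'
import numpy as np,cv2
from plant import get_obs,capture
def cap(n,f=None):
    c=capture(n)
    if f: cv2.imwrite('pics/'+f,c['image'][:,:,::-1])
    d=c['depth'].astype(float);v,u=np.mgrid[:384,:512]
    P=np.stack([(u-c['cx'])/c['fx']*d,(v-c['cy'])/c['fy']*d,d,np.ones_like(d)],-1)
    W=(P@np.linalg.inv(c['camera_from_world']).T)[...,:3]
    W[d==0]=np.nan
    return c,W
E
python3 - <<'E'
from h import *
o=get_obs();print(o)
for n in('top','side'):
    c,W=cap(n,n+'1.png');np.savez(n+'1.npz',W=W,im=c['image'])
    print(n,np.round(np.linalg.inv(c['camera_from_world']),3).tolist())
a=cv2.imread('pics/top1.png');b=cv2.imread('pics/side1.png')
cv2.imwrite('pics/both.png',cv2.resize(np.vstack([a,b]),(400,600)))
E
```

```text
{'time': 0.0, 'joint_positions': array([-1.47000020e+00,  3.42724789e-01,  1.52504332e+00, -8.78632163e-06,
        1.27540125e+00, -1.45980110e-01]), 'dq': array([-0.00011069, -0.00048732, -0.00048323, -0.00176885,  0.0013373 ,
        0.00056353]), 'tau': array([-7.35075378e-05, -4.31246281e+01, -2.44226897e+01,  7.17032701e-02,
        5.58798818e-02, -1.08195322e-04]), 'tool_pos': array([ 128.22682946, -508.60818557,  190.23476288]), 'tcp_rot': array([-3.14003150e+00, -2.21037876e-04,  2.46778632e-01]), 'contact_force': array([-1.15261696, -0.18659084,  0.5590014 ]), 'moment': array([ 0.04683903,  0.01688374, -0.00117621]), 'finger_force': 0.0, 'grip_width': 91.75729618817081}
top [[0.02, -0.982, 0.186, 385.797], [-1.0, -0.019, 0.007, 12.356], [-0.003, -0.186, -0.983, 1200.542], [0.0, 0.0, 0.0, 1.0]]
side [[0.891, -0.246, 0.382, 226.914], [-0.454, -0.473, 0.755, -767.064], [-0.006, -0.846, -0.533, 619.99], [0.0, 0.0, 0.0, 1.0]]
```

View pics/top1.png

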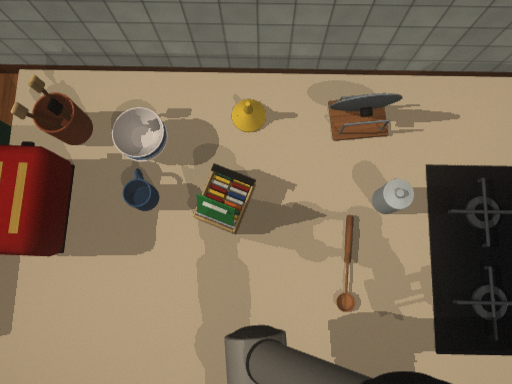

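View pics/side1.png

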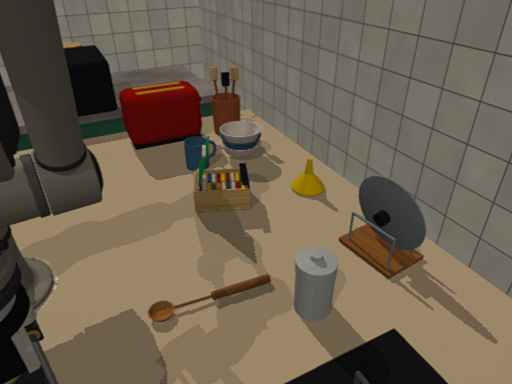

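The top view shows the box near pixel (225,200). Its black lip is at (234,174), on the far side, and the green flap with its white ridge is at (216,212). The side view confirms that the flap is standing nearly upright at (205,165). The neighbours are all well clear of it.

```bash
python3 - <<'E'
from h import *
for n,win in(('top',(150,245,180,270)),('side',(135,215,180,260))):
    z=np.load(n+'1.npz');W=z['W'];im=z['im'].astype(int)
    hsv=cv2.cvtColor(z['im'],cv2.COLOR_RGB2HSV).astype(int)
    m=np.zeros(W.shape[:2],bool);m[win[0]:win[1],win[2]:win[3]]=1
    Z=W[...,2]
    g=m&(hsv[...,0]>50)&(hsv[...,0]<85)&(hsv[...,1]>120)&(Z>60)
    k=m&(im.max(-1)<50)&(Z>78)&(Z<92)
    r=m&(Z>62)&(Z<92)
    for nm,q in(('green',g),('lip',k),('rim',r)):
        P=W[q]; 
        if len(P)<5: print(n,nm,len(P));continue
        print(n,nm,len(P),'mean',P.mean(0).round(1),'rect',[np.round(x,1) for x in cv2.minAreaRect(P[:,:2].astype(np.float32))],'z',np.percentile(P[:,2],[2,50,98]).round(1))
        if nm=='green':
            c=P.mean(0);s,v=np.linalg.svd(P-c)[1:];print('normal',v[2].round(3),(s/len(P)**.5).round(1),'top pts',P[Z[q]>np.percentile(Z[q],90)].mean(0).round(1))
        if nm=='lip':
            c=P.mean(0);print('dir',np.linalg.svd(P[:,:2]-c[:2])[2][0].round(3))
E
```

```text
top green 508 mean [518.6 129.4 136.4] rect [array([519.3, 129.8]), array([99.4, 34.5]), np.float64(69.3)] z [ 87.9 128.6 184.1]
normal [-0.888  0.334  0.316] [34.1 30.4  0.9] top pts [532.1 120.8 182.6]
top lip 282 mean [619.5  91.5  87. ] rect [array([619.2,  91.1]), array([116.9,  17.6]), np.float64(69.2)] z [82.4 87.1 91.2]
dir [0.348 0.937]
top rim 1329 mean [569.6 107.3  73.7] rect [array([560.3, 114.5]), array([120.5, 150.5]), np.float64(69.4)] z [62.2 70.8 90.4]
side green 181 mean [518.8 118.7 129.7] rect [array([590.7, 198.2]), array([286.8, 117. ]), np.float64(68.4)] z [ 61.8 126.1 181.3]
normal [-0.931  0.356  0.078] [45.3 34.7 18.1] top pts [530.2 115.8 180.3]
side lip 146 mean [614.7  91.7  85. ] rect [array([583.4, 199.9]), array([321.1, 145.4]), np.float64(78.8)] z [81.7 85.  87.2]
dir [ 0.012 -1.   ]
side rim 1411 mean [592.4 200.2  73.4] rect [array([594.6, 232.4]), array([387. , 234.3]), np.float64(57.8)] z [62.2 70.8 90.2]
```

```bash
python3 -m handwheel '[[[0,0,8],[0.03,-0.03,0],0],[[0,0,15],[0.06,-0.06,0],0],[[0,0,22],[0.09,-0.09,0],0],[[0,0,28],[0.12,-0.12,0],0],[[0,0,34.8],[0.15,-0.15,0],0],[[0,0,34.8],[0.18,-0.18,0],0],[[0,0,34.8],[0.21,-0.21,0],0],[[0,0,34.8],[0.24,-0.25,0],0],[[0,0,34.8],[0.24,-0.25,0],0],[[0,0,34.8],[0.24,-0.25,0],0]]'; python3 -c "
from plant import get_obs;o=get_obs();print(o['tool_pos'],o['tcp_rot'],o['joint_positions'],o['grip_width'])"
```

```text
time: 1.1
tool_pos: [300.3, -207.2, 191.0]
tcp_rot: [3.141, -0.0, -0.357]
contact_force: [0.4, -0.8, -0.6]
grip_width: 16.3
finger_force: 0.0
[ 300.2887452  -207.21290185  190.95199676] [ 3.14110309e+00 -1.70666556e-04 -3.57093303e-01] [-8.14619426e-01  4.20653768e-02  1.90823871e+00 -3.91749351e-04
  1.19091923e+00  1.11341544e+00] 16.282006317019313
```

```bash
python3 -m handwheel '[[[0,0,0],[0.005,-0.03,0],0],[[0,0,0],[0.01,-0.07,0],0],[[0,0,0],[0.015,-0.115,0],0],[[0,0,0],[0.02,-0.16,0],0],[[0,0,0],[0.025,-0.205,0],0],[[0,0,0],[0.028,-0.25,0],0],[[0,0,0],[0.028,-0.295,0],0],[[0,0,0],[0.028,-0.335,0.0],0],[[0,0,0],[0.028,-0.37,0],0],[[0,0,0],[0.028,-0.392,0.0],0],[[0,0,0],[0.028,-0.392,0.03],0],[[0,0,0],[0.028,-0.392,0.03],0]]'; python3 - <<'E'
from h import *
c,W=cap('wrist','w1.png');np.savez('w1.npz',W=W,im=c['image'])
im=c['image'].astype(int);Z=W[...,2]
hsv=cv2.cvtColor(c['image'],cv2.COLOR_RGB2HSV).astype(int)
th=-.36;R=np.array([[np.cos(th),np.sin(th)],[-np.sin(th),np.cos(th)]])
B=W.copy();B[...,:2]=(W[...,:2]-[559.5,114.3])@R.T
g=(hsv[...,0]>50)&(hsv[...,0]<85)&(hsv[...,1]>120)&(Z>80)
k=(im.max(-1)<50)&(Z>78)&(Z<92)&(abs(B[...,0]-65)<25)
for nm,q in(('g',g),('lip',k)):
    P=B[q]
    if len(P)>9: print(nm,len(P),np.percentile(P,[2,50,98],axis=0).round(1).tolist(),np.linalg.svd(P-P.mean(0),full_matrices=False)[2][2].round(3))
o=get_obs();print(o['tool_pos'],(R@(o['tool_pos'][:2]-[559.5,114.3])).round(1),o['tcp_rot'],o['grip_width'],o['contact_force'])
E
```

```text
time: 2.3
tool_pos: [463.0, 147.4, 157.6]
tcp_rot: [3.138, 0.006, -0.362]
contact_force: [-0.5, -1.4, 0.3]
grip_width: 0.5
finger_force: 0.0
g 5746 [[-61.9, -47.8, 89.0], [-34.9, -1.3, 169.5], [-28.1, 46.4, 181.0]] [-0.945  0.001  0.327]
[463.75442333 147.30160057 159.33661899] [-101.2   -2.8] [ 3.13884954  0.00390486 -0.36239931] 0.4467353148646608 [ 0.77070506 -0.27285904 -0.13501715]
```

View pics/w1.png

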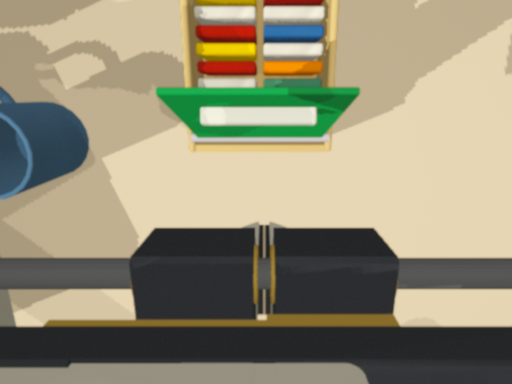

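The wrist view shows the flap square to the tool, with its edge at row 92 and its ridge at (258,116). Measured in the box frame, the angle is 1.24 rad and it is centred at y=-1 mm, which agrees with the overview. I'll fold it next.

```bash
python3 -m handwheel '[[[0,0,0],[0.012,-0.003,0.017],0],[[0,0,0],[0.026,-0.003,0.033],0],[[0,0,0],[0.041,-0.003,0.033],0],[[0,0,0],[0.046,-0.003,0.033],0],[[0,0,0],[0.052,-0.003,0.035],0],[[0,0,0],[0.059,-0.003,0.037],0],[[0,0,0],[0.064,-0.003,0.0395],0],[[0,0,0],[0.069,-0.003,0.042],0],[[0,0,0],[0.074,-0.003,0.046],0],[[0,0,0],[0.079,-0.003,0.050],0],[[0,0,0],[0.083,-0.003,0.0545],0],[[0,0,0],[0.087,-0.003,0.060],0]]'; cat > m.py <<'E'
from h import *
import sys
# flap plane as seen by the side and wrist cameras, in box coordinates
th=-.36;R=np.array([[np.cos(th),np.sin(th)],[-np.sin(th),np.cos(th)]])
for n in ('side','wrist','top'):
    c,W=cap(n,n+sys.argv[1]+'.png');B=W.copy();B[...,:2]=(W[...,:2]-[559.5,114.3])@R.T
    hsv=cv2.cvtColor(c['image'],cv2.COLOR_RGB2HSV).astype(int)
    q=(hsv[...,0]>50)&(hsv[...,0]<85)&(hsv[...,1]>120)&(B[...,2]>68)&(abs(B[...,0])<90)&(abs(B[...,1])<56)
    P=B[q]
    if len(P)>20:
        nrm=np.linalg.svd(P-np.median(P,0),full_matrices=False)[2][2]
        print(n,len(P),np.percentile(P,[2,50,98],axis=0).round(1).tolist(),nrm.round(3))
o=get_obs();print(o['time'],(R@(o['tool_pos'][:2]-[559.5,114.3])).round(1),o['tool_pos'][2].round(1),o['contact_force'].round(1),o['tcp_rot'].round(3))
E
python3 m.py 2
```

```text
time: 3.55
tool_pos: [551.7, 119.8, 103.9]
tcp_rot: [-3.139, -0.011, -0.361]
contact_force: [0.7, 0.4, 2.8]
grip_width: 0.6
finger_force: 0.6
side 451 [[-56.5, -49.7, 81.3], [-22.2, -7.9, 109.6], [19.8, 46.8, 144.7]] [-0.793  0.03   0.608]
wrist 7382 [[-11.9, -48.2, 118.3], [13.4, 0.1, 138.8], [22.9, 47.0, 159.3]] [-0.794  0.     0.608]
top 242 [[-57.2, -48.3, 79.4], [-46.9, 7.7, 90.2], [14.8, 48.0, 139.4]] [-0.692 -0.056  0.719]
3.7 [-14.5   1.6] 100.7 [-0.6  0.2 -0. ] [ 3.141e+00  1.000e-03 -3.610e-01]
```

```bash
python3 -c "
import cv2,numpy as np
a=cv2.imread('pics/side2.png')[120:230,170:280];b=cv2.imread('pics/wrist2.png')
cv2.imwrite('pics/c2.png',np.hstack([cv2.resize(a,(384,384)),cv2.resize(b,(400,384))]))"
```

```text
(no output)
```

View pics/c2.png

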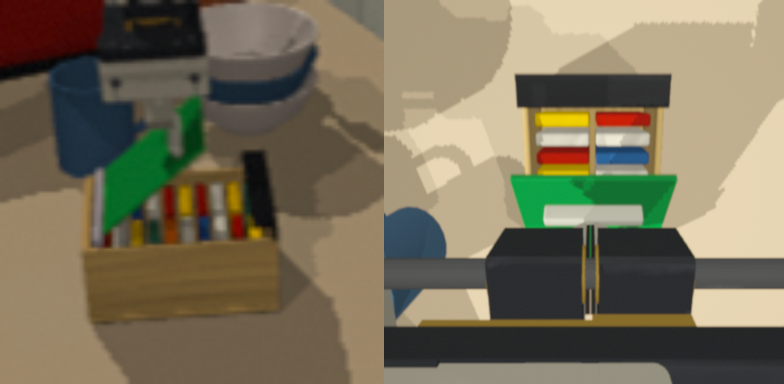

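The side crop shows the flap still at about 0.7 rad, which is higher than the tip position implies. I'll check the contact with fresh pictures now that the arm is still.

```bash
python3 m.py 3; python3 - <<'E'
from h import *
th=-.36;R=np.array([[np.cos(th),np.sin(th)],[-np.sin(th),np.cos(th)]])
c,W=cap('side');B=W.copy();B[...,:2]=(W[...,:2]-[559.5,114.3])@R.T
hsv=cv2.cvtColor(c['image'],cv2.COLOR_RGB2HSV).astype(int)
q=(hsv[...,0]>50)&(hsv[...,0]<85)&(hsv[...,1]>120)&(B[...,2]>76)&(abs(B[...,0])<90)&(abs(B[...,1])<56)
P=B[q];print(np.polyfit(P[:,0],P[:,2],1),len(P))
for a in range(-60,40,10):
    s=P[abs(P[:,0]-a)<5]; print(a,len(s),s[:,2].round(0)[:12] if len(s) else '')
# non-green near the finger
f=~q&(abs(B[...,1])<30)&(B[...,2]>95)&(B[...,2]<170)&(abs(B[...,0]+10)<45)
F=B[f];print(len(F));print(F[np.argsort(F[:,2])][::max(1,len(F)//25)].round(0).tolist())
E
python3 -c "
import cv2
a=cv2.imread('pics/side3.png')[130:230,170:280];cv2.imwrite('pics/c3.png',cv2.resize(a,(660,600),interpolation=cv2.INTER_CUBIC))"
```

```text
side 458 [[-56.7, -50.1, 81.4], [-22.0, -11.0, 109.2], [21.0, 45.3, 145.8]] [-0.843 -0.014  0.537]
wrist 8590 [[-15.8, -48.1, 116.1], [12.3, -0.2, 139.2], [22.6, 46.9, 153.8]] [-0.732  0.     0.681]
top 231 [[-57.2, -48.1, 78.8], [-47.5, 5.0, 90.1], [12.9, 47.7, 138.6]] [-0.717 -0.086  0.692]
3.85 [-15.    1.7] 100.6 [-0.2  0.1 -0.4] [ 3.141e+00  1.000e-03 -3.600e-01]
[  0.86383681 129.50795935] 450
-60 18 [82. 80. 79. 81. 81. 81. 83. 80. 81. 80. 82. 83.]
-50 65 [90. 87. 89. 86. 88. 91. 83. 86. 89. 90. 82. 86.]
-40 64 [99. 91. 95. 99. 93. 95. 99. 96. 94. 97. 94. 94.]
-30 64 [105. 102. 106. 100. 102. 105. 101. 103. 105. 100. 104. 104.]
-20 64 [106. 110. 113. 115. 107. 109. 113. 115. 106. 108. 112. 115.]
-10 56 [285. 123. 117. 118. 121. 117. 119. 121. 117. 118. 121. 116.]
0 20 [308. 125. 125. 126. 125. 129. 125. 126. 129. 133. 124. 126.]
10 56 [308. 137. 139. 130. 133. 136. 138. 130. 134. 136. 137. 132.]
20 43 [142. 142. 146. 141. 143. 143. 142. 142. 143. 140. 142. 144.]
30 0 
129
[[-5.0, 10.0, 124.0], [-4.0, 13.0, 125.0], [7.0, 2.0, 133.0], [6.0, -24.0, 135.0], [5.0, 20.0, 136.0], [-1.0, -5.0, 137.0], [-1.0, 11.0, 138.0], [-1.0, -2.0, 139.0], [-2.0, -20.0, 139.0], [1.0, -22.0, 140.0], [-7.0, -8.0, 142.0], [-20.0, -8.0, 143.0], [23.0, -6.0, 145.0], [24.0, 4.0, 146.0], [23.0, -17.0, 148.0], [-19.0, -15.0, 150.0], [-4.0, -15.0, 151.0], [-17.0, -16.0, 153.0], [-11.0, -15.0, 155.0], [-3.0, -13.0, 156.0], [-16.0, -16.0, 159.0], [-11.0, -15.0, 160.0], [-16.0, -15.0, 161.0], [-21.0, -13.0, 163.0], [-24.0, -17.0, 165.0], [-8.0, -15.0, 167.0]]
```

View pics/c3.png

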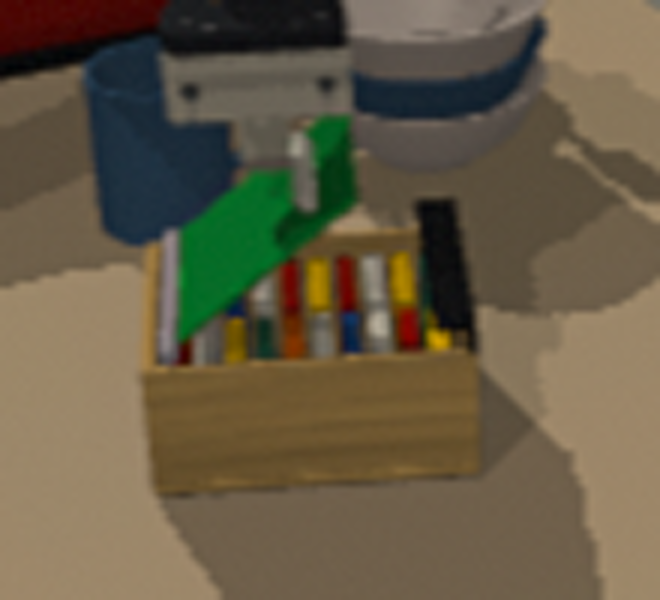

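The crop shows the finger standing on the flap just short of the ridge at (275,180), with the flap at about 0.7 rad. The real tip therefore seems to sit about 20 mm above the reported TCP. I'll measure the finger from the first wrist picture.

```bash
python3 - <<'E'
from h import *
th=-.36;R=np.array([[np.cos(th),np.sin(th)],[-np.sin(th),np.cos(th)]])
W=np.load('w1.npz')['W'].copy();T=np.array([463.4,147.3,159])
W-=T;W[...,:2]=W[...,:2]@R.T
for v in range(220,340,8): print(v,[W[v,u].round(0).astype(int).tolist() if np.isfinite(W[v,u,0]) else None for u in(180,235,256,262,268,290,350)])
c,W=cap('side');B=W.copy();o=get_obs();B-=o['tool_pos'];B[...,:2]=B[...,:2]@R.T
hsv=cv2.cvtColor(c['image'],cv2.COLOR_RGB2HSV).astype(int)
for v in range(134,168,2): print(v,[B[v,u].round(0).astype(int).tolist() + [hsv[v,u,1]] for u in(206,210,214,218,222)])
E
```

```text
220 [[-64, 92, -159], [-64, 31, -159], [-64, 7, -159], [-65, 1, -161], [-64, -6, -159], [-64, -30, -159], [-65, -98, -160]]
228 [[35, 23, 105], [35, 8, 104], [9, 3, 42], [8, 0, 38], [8, -3, 39], [35, -8, 105], [34, -25, 104]]
236 [[35, 21, 110], [35, 7, 111], [10, 3, 53], [8, 0, 48], [8, -3, 49], [35, -7, 110], [35, -23, 110]]
244 [[35, 20, 116], [35, 7, 116], [9, 3, 59], [8, 0, 57], [7, -2, 56], [35, -7, 115], [35, -22, 115]]
252 [[35, 19, 120], [35, 6, 120], [32, 2, 115], [8, 0, 65], [8, -2, 65], [35, -7, 120], [35, -21, 119]]
260 [[35, 18, 123], [34, 6, 123], [31, 1, 117], [29, 0, 113], [30, -2, 114], [34, -6, 123], [34, -20, 122]]
268 [[32, 19, 123], [33, 6, 124], [30, 1, 118], [28, 0, 115], [28, -1, 116], [33, -6, 124], [32, -20, 123]]
276 [[31, 19, 124], [31, 6, 124], [29, 1, 121], [27, 0, 117], [27, -1, 118], [30, -6, 123], [31, -20, 124]]
284 [[29, 19, 124], [29, 6, 123], [27, 1, 121], [25, 0, 117], [25, -1, 117], [28, -6, 123], [29, -20, 124]]
292 [[26, 19, 123], [27, 6, 124], [25, 1, 121], [-1, 0, 81], [-1, -2, 80], [26, -6, 123], [27, -20, 124]]
300 [[24, 19, 123], [24, 6,
[... 2419 characters left out ...]
4(76)], [-1, 37, 15, np.int64(107)], [11, 18, 24, np.int64(69)], [21, -1, 33, np.int64(105)]]
160 [[-29, 194, -72, np.int64(132)], [-12, 47, 4, np.int64(131)], [-1, 25, 15, np.int64(243)], [10, 5, 25, np.int64(108)], [21, -14, 34, np.int64(60)]]
162 [[-30, 188, -76, np.int64(151)], [-13, 34, 4, np.int64(248)], [-1, 15, 14, np.int64(245)], [10, -4, 23, np.int64(113)], [21, -26, 34, np.int64(42)]]
164 [[-24, 43, -6, np.int64(243)], [-13, 21, 5, np.int64(234)], [-1, 6, 13, np.int64(241)], [10, -16, 24, np.int64(202)], [20, -32, 31, np.int64(73)]]
166 [[-24, 30, -5, np.int64(236)], [-13, 9, 5, np.int64(248)], [-2, -7, 13, np.int64(253)], [9, -24, 22, np.int64(250)], [20, -43, 31, np.int64(255)]]
```

Both cameras agree on the gripper: the finger ends, and the body with them, sit about 37 mm above the reported TCP. They also show the finger only touching the ridge's top inner corner, with the slide still near 0. I'll back off, drop in behind the ridge and fold with that offset.

```bash
python3 -m handwheel '[[[0,0,0],[-0.009,0,0],0],[[0,0,0],[-0.017,0,0],0],[[0,0,0],[-0.017,0,0.002],0],[[0,0,0],[-0.015,0,0.0075],0],[[0,0,0],[-0.012,0,0.015],0],[[0,0,0],[-0.008,0,0.020],0],[[0,0,0],[-0.004,0,0.025],0],[[0,0,0],[-0.0005,0,0.0305],0],[[0,0,0],[0.0025,0,0.0365],0],[[0,0,0],[0.0045,0,0.041],0],[[0,0,0],[0.006,0,0.0455],0],[[0,0,0],[0.006,0,0.0455],0]]'; cat > s.py <<'E'
from h import *
import sys
th=-.36;R=np.array([[np.cos(th),np.sin(th)],[-np.sin(th),np.cos(th)]])
c,W=cap('side',f'side{sys.argv[1]}.png');B=W.copy();B[...,:2]=(W[...,:2]-[559.5,114.3])@R.T
hsv=cv2.cvtColor(c['image'],cv2.COLOR_RGB2HSV).astype(int)
q=(hsv[...,0]>50)&(hsv[...,0]<85)&(hsv[...,1]>150)&(B[...,2]>68)&(B[...,2]<190)&(abs(B[...,0])<75)&(abs(B[...,1])<54)
P=B[q];p=np.polyfit(P[:,0],P[:,2],1);print('angle',np.arctan(p[0]).round(3),'hinge x',((74+2/np.cos(np.arctan(p[0]))-p[1])/p[0]).round(1),'xmin/max',np.percentile(P[:,0],[1,99]).round(1),'zmed',np.median(P[:,2]))
o=get_obs();print(o['time'],(R@(o['tool_pos'][:2]-[559.5,114.3])).round(1),o['tool_pos'][2].round(1),o['contact_force'].round(1))
a=cv2.imread(f'pics/side{sys.argv[1]}.png')[130:230,170:280];cv2.imwrite(f'pics/c{sys.argv[1]}.png',cv2.resize(a,(440,400),interpolation=cv2.INTER_CUBIC))
E
python3 s.py 4
```

```text
time: 5.15
tool_pos: [552.5, 118.7, 54.8]
tcp_rot: [3.141, 0.0, -0.361]
contact_force: [-1.4, -0.7, 0.6]
grip_width: 0.8
finger_force: 0.2
angle 0.215 hinge x -63.0 xmin/max [-54.4  43.5] zmed 86.69136790206232
5.2 [-8.1  1.7] 55.1 [0.1 0.5 0.3]
```

View pics/c4.png

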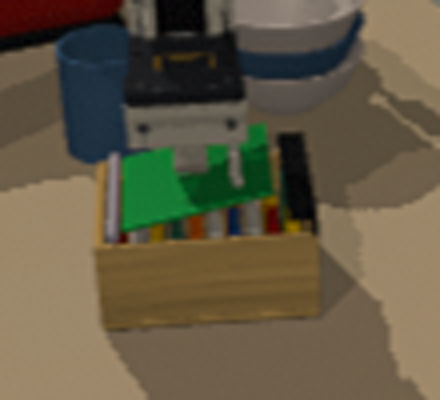

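The flap is at about 0.21 rad with the tip behind the ridge and the slide unmoved. The gap to the lip is visible at (275,200). I'll press it flat next.

```bash
python3 -m handwheel '[[[0,0,0],[0.001,0,0.004],0],[[0,0,0],[0.001,0,0.007],0],[[0,0,0],[0.001,0,0.010],0],[[0,0,0],[0.001,0,0.012],0],[[0,0,0],[0.001,0,0.014],0],[[0,0,0],[0.001,0,0.0155],0],[[0,0,0],[0.001,0,0.0155],0],[[0,0,0],[0.001,0,0.0155],0]]'; python3 s.py 5
```

```text
time: 6.0
tool_pos: [553.8, 118.5, 40.2]
tcp_rot: [-3.141, -0.001, -0.361]
contact_force: [0.2, -0.2, 3.5]
grip_width: 0.5
finger_force: 1.5
angle -0.003 hinge x -14.9 xmin/max [-54.5  47.1] zmed 76.00517163655235
6.05 [-6.9  1.9] 40.1 [ 1.3 -0.2  3.4]
```

It's flat at about 3.5 N. I'll push forward to the ridge first, then on towards the end stop.

```bash
python3 -m handwheel '[[[0,0,0],[0.003,0,0.0005],0],[[0,0,0],[0.006,0,0.0005],0],[[0,0,0],[0.009,0,0.0005],0],[[0,0,0],[0.012,0,0.0005],0],[[0,0,0],[0.015,0,0.0005],0],[[0,0,0],[0.018,0,0.0005],0],[[0,0,0],[0.020,0,0.0005],0],[[0,0,0],[0.022,0,0.0005],0],[[0,0,0],[0.024,0,0.0005],0],[[0,0,0],[0.026,0,0.0005],0],[[0,0,0],[0.028,0,0.0005],0],[[0,0,0],[0.028,0,0.0005],0]]'; python3 s.py 6
```

```text
time: 7.25
tool_pos: [578.1, 109.1, 39.4]
tcp_rot: [3.141, 0.003, -0.361]
contact_force: [-4.1, 1.5, 6.6]
grip_width: 0.4
finger_force: 3.6
angle 0.002 hinge x -83.2 xmin/max [-35.3  55.6] zmed 75.83165011024153
7.3 [19.3  1.6] 39.4 [-4.2  1.8  7.4]
```

View pics/c6.png

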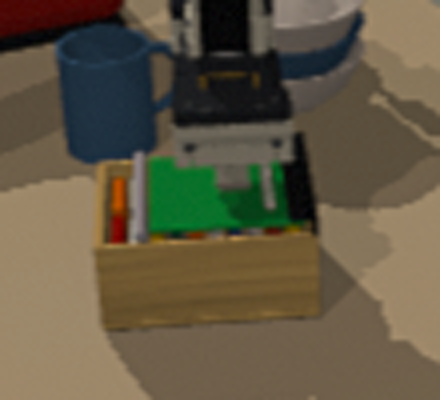

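The side crop shows the flap flat and already carried forward by friction: the hinge bar is at (140,195) and the edge is at the lip. I'll check how far it has slid and whether the box has moved.

```bash
cat > b.py <<'E'
from h import *
th=-.36;R=np.array([[np.cos(th),np.sin(th)],[-np.sin(th),np.cos(th)]])
for n in('top','wrist'):
    c,W=cap(n,n+'7.png');B=W.copy();B[...,:2]=(W[...,:2]-[559.5,114.3])@R.T
    im=c['image'].astype(int);hsv=cv2.cvtColor(c['image'],cv2.COLOR_RGB2HSV).astype(int);Z=B[...,2]
    near=(abs(B[...,0])<100)&(abs(B[...,1])<75)
    for nm,q in(('lip',near&(im.max(-1)<60)&(Z>79)&(Z<92)&(B[...,0]>40)),('green',near&(hsv[...,0]>50)&(hsv[...,0]<85)&(hsv[...,1]>150)&(Z>68)&(Z<90)),('ridge',near&(hsv[...,1]<60)&(im.min(-1)>70)&(Z>80)&(Z<90)&(B[...,0]>10)&(abs(B[...,1])<35)),('rim',near&(Z>64)&(Z<90))):
        P=B[q]
        if len(P)>5: print(n,nm,len(P),np.percentile(P,[1,50,99],axis=0).round(1).tolist(), np.round(cv2.minAreaRect(P[:,:2].astype(np.float32))[0],1))
E
python3 b.py
```

```text
top lip 25 [[63.8, -54.9, 83.1], [69.7, -45.2, 87.3], [74.5, -36.8, 91.1]] [ 68.7 -45.5]
top green 79 [[-28.4, 5.9, 73.9], [-15.7, 34.0, 78.2], [-8.5, 48.4, 82.3]] [-12.6  27.8]
top rim 200 [[-30.1, -55.2, 67.1], [-10.9, 27.5, 78.0], [74.8, 59.7, 89.5]] [15.6 -5.2]
wrist lip 11527 [[53.6, -58.5, 79.8], [63.6, -0.9, 84.7], [72.5, 56.8, 86.1]] [62.9 -0.8]
wrist green 7039 [[-12.7, -49.4, 73.7], [35.6, 0.3, 75.1], [53.0, 47.9, 84.8]] [13.1 -0.6]
wrist ridge 1881 [[28.5, -31.5, 80.3], [42.2, -0.1, 83.8], [44.7, 30.4, 88.0]] [36.  -0.5]
wrist rim 24030 [[25.6, -58.9, 66.2], [54.3, -0.2, 83.8], [72.5, 57.8, 86.0]] [22.3 -0.7]
```

The box hasn't moved. The ridge is centred at about 42 mm, so the slide is roughly 16 mm, with the edge beneath the lip. I'll run the finger up to the ridge and give it a small push.

```bash
python3 -m handwheel '[[[0,0,0],[0.002,0,0],0],[[0,0,0],[0.004,0,0],0],[[0,0,0],[0.006,0,0],0],[[0,0,0],[0.008,0,0],0],[[0,0,0],[0.0095,0,0],0],[[0,0,0],[0.011,0,0],0],[[0,0,0],[0.011,0,0],0]]'; python3 s.py 8;python3 b.py
```

```text
time: 8.1
tool_pos: [587.3, 105.5, 38.9]
tcp_rot: [3.14, 0.006, -0.361]
contact_force: [-6.4, 2.5, 6.9]
grip_width: 0.6
finger_force: 5.2
angle -0.004 hinge x -62.9 xmin/max [-35.3  55.5] zmed 75.72327320642393
8.15 [29.2  1.6] 39.0 [-7.1  2.1  7.1]
top lip 18 [[55.7, -53.1, 83.8], [60.4, -47.1, 87.2], [64.2, -40.9, 91.7]] [ 59.8 -46.7]
top green 57 [[-14.1, -14.8, 74.3], [-3.9, 35.7, 77.6], [24.2, 47.9, 81.8]] [17.  -1.3]
top rim 132 [[-16.8, -52.4, 66.3], [-0.9, 36.0, 77.5], [64.2, 59.5, 89.1]] [23.1  3.3]
wrist lip 11140 [[53.8, -58.5, 79.8], [63.8, -0.6, 84.7], [72.5, 56.9, 86.1]] [63.1 -0.9]
wrist green 3063 [[-14.1, -49.4, 73.4], [46.2, 0.8, 75.0], [53.3, 48.1, 85.2]] [40.2  1.9]
wrist ridge 1773 [[38.6, -31.5, 80.2], [42.6, -0.2, 83.6], [44.8, 30.4, 88.1]] [40.9 -0.7]
wrist rim 19251 [[34.8, -59.0, 65.6], [58.9, -0.2, 84.2], [72.5, 57.8, 86.1]] [27.6 -0.7]
```

The flap no longer advances as the finger slides over it with a 7 N push, so it is at the end stop. I'll lift straight off, then retreat.

```bash
python3 -m handwheel '[[[0,0,0],[0,0,-0.002],0],[[0,0,0],[-0.001,0,-0.005],0],[[0,0,0],[-0.003,0,-0.010],0],[[0,0,0],[-0.010,0,-0.02],0],[[0,0,0],[-0.02,0,-0.04],0],[[0,0,0],[-0.03,0,-0.07],0],[[0,0,0],[-0.04,0,-0.1],0],[[0,0,0],[-0.06,0,-0.12],0],[[0,0,0],[-0.1,0,-0.13],0],[[0,0,0],[-0.13,0,-0.13],0],[[0,0,0],[-0.13,0,-0.13],0],[[0,0,0],[-0.13,0,-0.13],0]]'; python3 s.py 9;python3 b.py
```

```text
time: 9.45
tool_pos: [468.6, 150.8, 170.4]
tcp_rot: [-3.141, -0.002, -0.36]
contact_force: [-0.5, -1.6, 0.4]
grip_width: 0.3
finger_force: 0.0
angle 0.049 hinge x -40.2 xmin/max [-37.9  54.4] zmed 78.27852020325184
9.5 [-97.3   2.1] 170.1 [ 1.1  0.5 -0.4]
top lip 302 [[55.2, -57.8, 81.9], [64.4, -1.0, 86.9], [73.7, 58.2, 90.7]] [64.2  0.1]
top green 783 [[-35.4, -47.8, 74.9], [11.6, -13.3, 80.7], [52.3, 44.9, 85.9]] [ 9.  -0.2]
top ridge 23 [[40.8, -23.6, 80.6], [41.8, 7.1, 88.4], [46.8, 30.6, 89.8]] [43.9  3.3]
top rim 1504 [[-70.6, -59.2, 65.6], [26.4, -14.5, 81.3], [74.7, 57.5, 89.5]] [0.6 0.2]
wrist green 13211 [[-38.7, -49.1, 75.3], [2.5, -0.6, 78.0], [41.5, 47.7, 80.8]] [ 2.1 -0.7]
wrist ridge 576 [[37.6, -31.5, 84.8], [39.2, -1.2, 88.4], [41.4, 30.4, 90.0]] [39.5 -0.6]
wrist rim 18914 [[-76.7, -59.0, 66.8], [-2.8, -0.6, 77.6], [42.3, 58.2, 88.9]] [-15.3  -0.4]
```

View pics/c9.png

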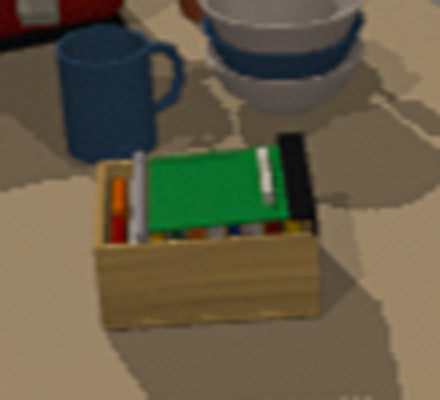

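The crop shows the flap lying at about 0.04–0.05 rad with its edge under the lip at (290,190) and the hinge bar forward. The arm is clear, so I'm handing in.

```bash
python3 -c "from plant import close_job;print(close_job())"
```

```text
the job is handed in; nothing more can be done
None
```

I closed the box and handed the job in at about 9.5 s: the flap is tucked under the lip, pushed roughly 16–17 of its 18 mm, and held at about 0.05 rad by itself; the box hadn't measurably moved, I touched nothing else, and no verdict was returned.

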